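# Lay out a castor for reassembly

### The job

On the green mat, lay the castor parts out to the left of the castor fork (left as seen from the robot, with the mat's steel rule towards you), in a row through the fork's middle and parallel to the rule: first the small steel dust cap beside the fork, stepped top up, then the smaller wheel lying flat, with gaps of about 3 cm between neighbours. Stand the brass sleeve upright on the middle of that wheel, and pull the axle pin up out of its spring clips and lay it on the mat behind the wheel, parallel to the row, centred on the wheel and again about 3 cm clear of it. Leave the bigger wheel, the screw box and the little tin where they are.

Things in the scene. Friction and masses are not known exactly. Their poses are not given: they have to be found in the camera images.
- mat: Fixed dark green rubber mat, 210 (x) by 320 (y) by 3 mm thick; origin at the centre of its underside on the table, so its top is 3 mm above. Its x axis points away from the robot (turned by up to about 0.25 rad), y to the left along its long edges. A flat steel rule lies along its near (-x) edge. Stands to the left or to the right on the bench.
- fork: Steel castor fork, upside down, fixed on the right part of the mat, axes parallel to the mat's: mounting plate 80 (x) by 70 (y) by 5 mm at the bottom, on it two upright cheeks 40 mm long in x, outer faces 46 mm apart in y; 50 mm high. Origin at the centre of the plate's underside, on the mat's top. +y is left (the row; gaps count from the plate's edge), +x is behind.
- rack: Fixed wooden block 60 (x) by 110 (y) by 12 mm, origin centre of underside on the table. Two steel C-shaped spring clips, open upwards, at y = -35 and +35 mm hold the pin level along y, its axis 40 mm above the table; clips 12 mm long in y, 29 wide in x, top at 55 mm: the middle 50 mm of the pin is free to grip. Pulled straight up it resists with about 10 N, then snaps out within 10 mm.
- axle: Axle pin: plain steel cylinder, 16 mm diameter, 100 mm long, 0.15 kg; origin at its centre, x along the pin (either way round). Starts in the spring clips of the rack.
- wheel: The smaller of two castor wheels: black tread, grey hub, lying flat, 56 mm diameter, 24 mm thick, flat on both faces; origin at the centre of its underside, z up.
- cap: Steel dust cap, a low stepped disc: 38 mm diameter for its lower 10 mm, then a 26 mm step up to 16 mm in all, standing step up; origin at the centre of its underside, z up.
- sleeve: Brass sleeve (short tube) standing upright: 24 mm outer and 17 mm inner diameter, 26 mm high; origin at the centre of its lower end, z up.
- sparewheel: Bystander: the bigger castor wheel, lying flat, 78 mm diameter, 30 mm thick; origin at the centre of its underside.
- screwbox: Bystander: closed cardboard screw box, 55 (x) by 40 (y) by 30 mm high; origin at the centre of its underside.
- tin: Bystander: small closed tin standing on the mat behind the fork, 38 mm diameter, 45 mm high; origin at the centre of its underside.
There are look-alikes about, which are no part of the job. Of the things shaped like the axle, the steel one is meant.

How it is judged:
At the end, for the whole second after the job is handed in: Cap (top up), then wheel (flat) on the mat left of the fork, in line within 15 mm, gaps 15-45 mm; sleeve upright on the wheel, centred within 10 mm; pin on the mat behind the wheel, 15-45 mm clear, parallel within 0.2 rad, centred within 15 mm; all released and at rest (x of cap in the frame of fork between -0.015 and 0.015 m and y of cap in the frame of fork between 0.069 and 0.099 m and angle between cap's own z axis and vertical below 0.1 rad and z of cap in the frame of mat between -0.002 and 0.007 m and x of wheel in the frame of fork between -0.015 and 0.015 m and y of wheel in the frame of fork between 0.131 and 0.191 m and horizontal distance between wheel and cap between 0.062 and 0.092 m and ((angle between wheel's own z axis and vertical below 0.1 rad and z of wheel in the frame of mat between -0.002 and 0.007 m) or (angle between wheel's own z axis and vertical above 3.04 rad and z of wheel in the frame of mat between 0.022 and 0.031 m)) and ((horizontal distance between sleeve and wheel below 0.01 m and angle between sleeve's own z axis and vertical below 0.1 rad and z of sleeve in the frame of mat between 0.022 and 0.032 m) or (horizontal distance between sleeve and wheel below 0.01 m and angle between sleeve's own z axis and vertical above 3.04 rad and z of sleeve in the frame of mat between 0.048 and 0.058 m)) and horizontal distance between axle and wheel between 0.051 and 0.081 m and x of wheel in the frame of axle between -0.015 and 0.015 m and x of axle in the frame of fork above 0.03 m and angle between the x axis of axle and the y axis of fork, either way round below 0.2 rad and z of axle in the frame of mat between 0.006 and 0.016 m and linear speed of each of wheel, cap, sleeve, axle below 0.01 m/s and angular speed of axle below 0.3 rad/s); the robot touches nothing.
It fails at once if the bigger wheel is disturbed (moved over 15 mm) (distance of sparewheel from where it was at the start of the episode above 0.015 m).
It fails at once if the screw box is disturbed (moved over 15 mm) (distance of screwbox from where it was at the start of the episode above 0.015 m).
It fails at once if the tin is disturbed (moved over 15 mm) (distance of tin from where it was at the start of the episode above 0.015 m).
It also fails if it takes over 104 s, if anything falls off the work surface, if the arm or the gripper's body presses on something with over 40 N, if the wrist force passes 120 N, or if a joint passes its speed limit or range.

### The arm

A 7-joint arm with a two-finger parallel gripper is mounted at the origin on the work surface. World frame = base frame: x ahead of the robot, y to its left, z up, the work surface at z = 0. Lengths are in m, angles in rad, forces in N, time in s.
With the tool pointing down it reaches from about 0.4 to 0.85 m from the base axis. Payload 4.5 kg.
Tool frame: the origin (TCP) lies where the fingers leave the gripper's body, on its centre line; the fingertips stand 64 mm ahead of it and the grasp point (between the pads) lies 45 mm ahead of it; z points along the fingers, y is the line along which they close (so a half turn about z gives the same grasp; the last joint's range is limited). The gripper opens to 88 mm and grips with 3 to 60 N. Pads are 18 mm wide; open, the fingers measure 123 mm over their backs; the gripper's body (75 mm by 187 mm) begins 45 mm behind the grasp point.
Start: joints at [1.206, 0.689, -0.195, 1.565, 0.157, 0.902, -0.215], TCP at [0.243, -0.576, 0.303] pointing down, gripper open.
Joint ranges: [-3.01, 3.01], [-0.46, 2.08], [-1.47, 1.51], [0.13, 2.56], [-1, 4.14], [0.04, 2.09], [-2.66, 2.66]. Speed limits (rad/s): [2.57, 2.57, 3.14, 3.14, 3.14, 3.14, 3.14].

### API

Orientations are given as a unit quaternion [x, y, z, w].
In Python, from plant import r gives the robot as it stands.
- The arm moves only by the tool play_rows, never from a script. Its arguments are lists of equal length, an entry for each row: "translation": the shift along the tool's x, y, z in m, a list of three; "delta_rot": the turn, a rotation vector about the tool's x, y, z in degrees, a list of three; "grip": the opening, from -1 (shut) to 1 (fully open). In form: {"translation": [[x, y, z], ...], "delta_rot": [[rx, ry, rz], ...], "grip": [grip, ...]}. A call has 1 to 20 rows; each row shifts and turns the commanded pose from where the row before left it, along the tool's axes as they then stand; what a row does not reach is not made up. A row lasts 1/8 s, in which the tool goes at most 62.5 mm and 10.7 degrees, less where a joint would pass 70% of its speed; a pose out of reach is approached as far as the arm can. A call with a gripper value outside its range is refused whole. The fingers move at their own pace and stop on an object; "squeeze" is the grip in N (left out, the last holds). Time passes only in rows, so rows that do not move let the fingers close. It gives the time, the measured TCP pose, the force, the opening and the grip force at its end, in the units of the state.
- r.get_state(): the state, without advancing time (a new reading comes with each control period).
- r.snapshot(name): name is "scene" or "top" or "wrist"; returns the picture (384x512x3 uint8, blue, green, red); there is no depth.
- r.get_calibration(name): a dict with "intrinsics" (3x3 intrinsics, pixels), "k1" (the pictures are not rectified: a ray, as slopes to the right and down, at radius r is drawn at 1 + k1 r^2 times it, then the intrinsics apply), "eye" and "rotation" of the camera in the world. Camera axes: x right, y up, looking along -z (the intrinsics and any distortion apply to the point x, -y, -z); pixel columns grow to the right and rows downward; lengths in m; the calibration is good to about 2 mm. A picture is of the moment at which its call begins: read the wrist's pose just before it. get_calibration takes no time and is no camera call; for the wrist camera it gives the pose at the moment of the call.
- r.finish_job(): hands the job in; it is judged then, once.
Trained networks look in the newest picture that a camera, given by its name, has taken for a name from the list of things; names that differ only in an ending like _2 or _b are one class to them, and where a whole thing is asked for, a point or a joint stands for the part that bears it (a point fixed in the world has none). Each returns a list of dicts, best first, with "confidence" (0 to 1); they miss things now and then, are a little off and sometimes report something else, mostly with a low value. They report only what shows in the picture. A call takes as long as a camera call. They do not tell look-alikes from the thing itself.
- r.look_for(camera, target): "point" ([x, y, z] in m, in world coordinates, good to about 4 mm: the middle of the surface that is visible of it).
- r.silhouettes(camera, target): "pixels" (384x512 bool, what is visible of it).
The state is a dict: "clock": time; "q": joint angles; "qd": joint speeds; "joint_torque": joint torques, N m; "tool_pos": TCP position; "eef_rot": TCP orientation; "contact_force": force on the tool from outside, world axes, zero at the start; "moment": the same for the moment, N m; "opening": opening from 0.0 (shut) to 1.0 (fully open); "finger_force": force on a finger pad.
Only numpy, scipy, OpenCV 4.12 (cv2) and the standard library are available. Lean on these libraries where they do the work, as an engineer would, in place of code of your own. Each camera call takes 0.05 s, during which the arm holds its last target. There are 200 camera calls.

## Working session

There is one attempt and no reset: what is moved stays moved. The work goes in short steps, Python scripts to look and compute and a tool call to move; the robot and the scene stay as the last step left them, time stands still between calls to the robot, and variables do not carry over. Pictures are saved under pics/ and viewed, at most 14 in all, crops included, and the job is handed in when it is done.

Besides the shell and the picture viewer there is one more tool, called after "Request:" as name(argument=value, ...) on one line, values as JSON. play_rows: Moves the arm, as the interface text tells. Its arguments: {"type":"object","properties":{"translation":{"type":"array","items":{"type":"array","items":{"type":"number"}}},"delta_rot":{"type":"array","items":{"type":"array","items":{"type":"number"}}},"grip":{"type":"array","items":{"type":"number"}},"squeeze":{"type":"number"}},"required":["translation","delta_rot","grip"]}

```bash
mkdir -p pics; ls; cat > h.py <<'E'
import numpy as np, cv2
from plant import r
from scipy.spatial.transform import Rotation as R
def ray(cal,u,v):
    K=np.array(cal["intrinsics"]);k=cal["k1"]
    d=np.linalg.inv(K)@[u,v,1]; x,y=d[:2]; rd=np.hypot(x,y); rr=rd
    for _ in range(30): rr=rd/(1+k*rr*rr)
    s=rr/rd if rd>0 else 1
    return np.array(cal["eye"]),np.array(cal["rotation"])@[x*s,-y*s,-1]
def atz(cal,u,v,z):
    e,d=ray(cal,u,v); return e+d*(z-e[2])/d[2]
def proj(cal,p):
    c=np.array(cal["rotation"]).T@(np.array(p)-cal["eye"]); x,y=c[0]/-c[2],-c[1]/-c[2]
    f=1+cal["k1"]*(x*x+y*y); q=np.array(cal["intrinsics"])@[x*f,y*f,1]; return q[:2]
E
python3 - <<'E'
from h import *
np.set_printoptions(precision=4,suppress=True)
for n in("scene","top"):
    im=r.snapshot(n); cv2.imwrite(f"pics/{n}0.png",cv2.resize(im,(800,600)))
    c=r.get_calibration(n); print(n,c)
    for t in "mat fork rack axle wheel cap sleeve sparewheel screwbox tin".split():
        for o in r.look_for(n,t)[:4]: print(t,round(o["confidence"],2),np.round(o["point"],3),np.round(proj(c,o["point"])*800/512))
print(r.get_state())
E
```

```text
pics
scene {'intrinsics': array([[418.4589,   0.    , 251.2544],
       [  0.    , 418.4589, 190.1614],
       [  0.    ,   0.    ,   1.    ]]), 'k1': -0.03239510662211335, 'eye': array([1.0352, 0.5715, 0.6024]), 'rotation': array([0.1477, 0.4269, 0.8406, 0.2988])}Traceback (most recent call last):
  File "<stdin>", line 7, in <module>
  File "h.py", line 13, in proj
    c=np.array(cal["rotation"]).T@(np.array(p)-cal["eye"]); x,y=c[0]/-c[2],-c[1]/-c[2]
      ~~~~~~~~~~~~~~~~~~~~~~~~~~~^^~~~~~~~~~~~~~~~~~~~~~~~
ValueError: matmul: Input operand 1 has a mismatch in its core dimension 0, with gufunc signature (n?,k),(k,m?)->(n?,m?) (size 3 is different from 4)
```

```bash
sed -i 's/np.array(cal\["rotation"\])/R.from_quat(cal["rotation"]).as_matrix()/' h.py
python3 - <<'E'
from h import *
np.set_printoptions(precision=4,suppress=True)
for n in("scene","top"):
    im=r.snapshot(n); cv2.imwrite(f"pics/{n}0.png",cv2.resize(im,(800,600))); cv2.imwrite(f"pics/raw_{n}0.png",im)
    c=r.get_calibration(n); print(n,c["eye"],R.from_quat(c["rotation"]).as_matrix()[:,2])
    for t in "mat fork rack axle wheel cap sleeve sparewheel screwbox tin".split():
        for o in r.look_for(n,t)[:4]: print(t,round(o["confidence"],2),np.round(o["point"],3),np.round(proj(c,o["point"])*800/512))
print(r.get_state())
E
```

```text
scene [1.0352 0.5715 0.6024] [0.5035 0.6294 0.5919]
mat 0.68 [ 0.58  -0.18   0.002] [322. 278.]
fork 0.76 [ 0.546 -0.314  0.02 ] [295. 229.]
fork 0.6 [0.439 0.126 0.013] [524. 330.]
rack 0.68 [0.557 0.214 0.009] [513. 405.]
axle 0.91 [0.687 0.206 0.015] [432. 449.]
axle 0.83 [0.551 0.206 0.05 ] [515. 376.]
wheel 0.55 [0.576 0.336 0.021] [584. 466.]
cap 0.74 [0.557 0.215 0.011] [514. 404.]
cap 0.67 [0.44  0.126 0.011] [524. 332.]
sleeve 0.7 [0.467 0.223 0.018] [566. 372.]
sparewheel 0.56 [0.528 0.099 0.031] [467. 337.]
sparewheel 0.43 [0.441 0.126 0.013] [524. 331.]
screwbox 0.67 [0.473 0.318 0.031] [627. 408.]
tin 0.81 [ 0.647 -0.303  0.036] [245. 243.]
tin 0.54 [0.551 0.208 0.049] [517. 377.]
top [ 0.45   -0.021   0.9197] [-0.1274 -0.0192  0.9917]
mat 0.94 [ 0.565 -0.207  0.001] [536. 299.]
fork 0.69 [ 0.537 -0.333  0.011] [627. 314.]
rack 0.75 [0.543 0.199 0.012] [257. 319.]
axle 0.65 [ 0.538 -0.332  0.009] [626. 314.]
axle 0.58 [0.677 0.204 0.014] [253. 229.]
axle 0.53 [0.547 0.206 0.047] [246. 314.]
wheel 0.62 [0.565 0.33  0.024] [165. 306.]
cap 0.69 [0.438 0.121 0.014] [311. 392.]
sleeve 0.6 [0.46  0.209 0.023] [247. 378.]
sparewheel 0.68 [0.519 0.085 0.029] [335. 333.]
screwbox 0.55 [0.456 0.31  0.031] [175. 382.]
tin 0.84 [ 0.634 -0.311  0.051] [616. 242.]
{'clock': 1.2, 'q': array([ 1.2058,  0.6891, -0.1946,  1.5653,  0.1573,  0.9025, -0.2151]), 'qd': array([-0.0001, -0.0004,  0.0002,  0.0013, -0.0012,  0.0005,  0.0022]), 'joint_torque': array([ -0.0019, -52.7496,  -1.2673, -15.3743,  -0.0519,  -0.0006,
         0.    ]), 'tool_pos': array([ 0.2427, -0.576 ,  0.3027]), 'eef_rot': array([0.9802, 0.1981, 0.    , 0.    ]), 'contact_force': array([-0.0973, -0.1858, -0.8195]), 'moment': array([ 0.0161, -0.0038, -0.0267]), 'finger_force': 0.0, 'opening': 1.0003640328817303}
```

View pics/top0.png

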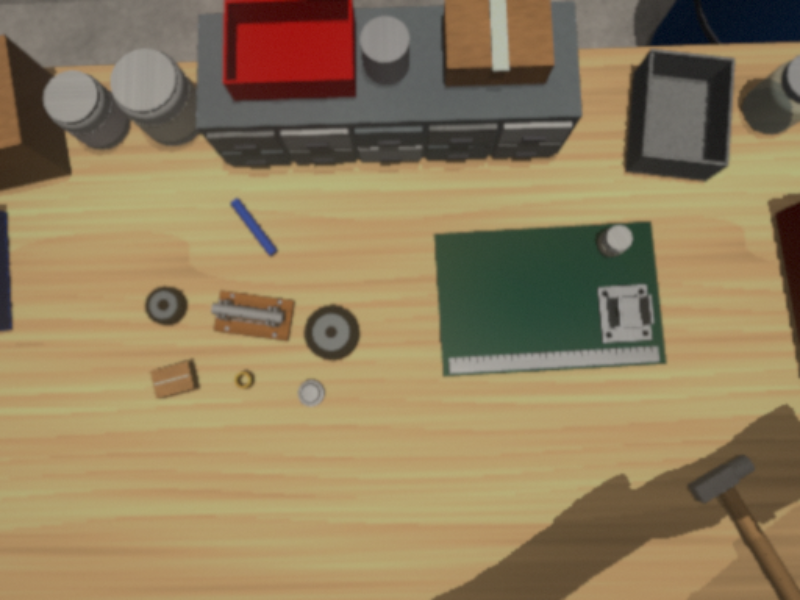

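View pics/scene0.png

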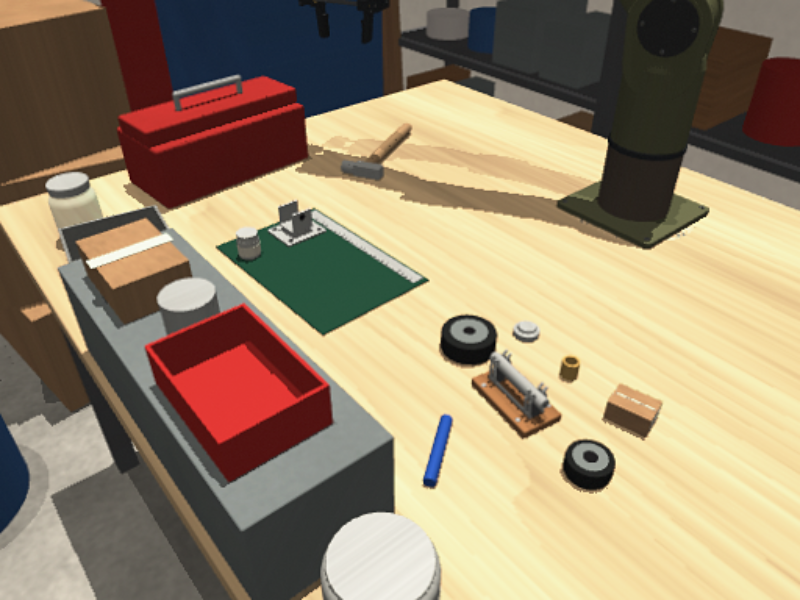

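Candidates, as top-image pixels (800x600):
- **Axle:** the steel pin in the clips (247,314) or the blue rod (253,227). I choose the steel pin.
- **Wheel:** the small one (165,306) or the big one (331,333). I choose the small one.
- **Cap:** the steel disc (311,392). The tin (616,240) is the possible mix-up.
- **Sleeve:** the brass ring (246,379), the only one.

The mat's corners are near (436,235), (651,222), (664,363) and (443,376). The fork is at (627,314).

```bash
cat > m.py <<'E'
from h import *
from scipy.optimize import least_squares
np.set_printoptions(precision=4,suppress=True)
t=np.linspace(0,2*np.pi,48,endpoint=False)
def cyl(*ds): # (r,z)
    return np.vstack([np.c_[a*np.cos(t),a*np.sin(t),0*t+z] for a,z in ds])
def box(l,w,z0,z1): return np.array([[x,y,z] for x in(-l/2,l/2) for y in(-w/2,w/2) for z in(z0,z1)])
def hullmask(cal,P):
    q=np.array([proj(cal,p) for p in P],np.float32); h=cv2.convexHull(q); M=cv2.moments(h)
    return np.array([M["m10"],M["m01"]])/M["m00"],h,M["m00"]
def cent(m):
    n,l,s,_=cv2.connectedComponentsWithStats(m.astype(np.uint8)); k=1+np.argmax(s[1:,4]); ys,xs=np.nonzero(l==k); return np.array([xs.mean(),ys.mean()]),len(xs)
def fitxy(cal,c,P,x0):
    return least_squares(lambda x: hullmask(cal,P+[*x,0])[0]-c,x0,x_scale=.01,diff_step=1e-3).x
SH=dict(wheel=(cyl((.028,0),(.028,.024)),(.57,.33)),cap=(cyl((.019,0),(.019,.01),(.013,.016)),(.438,.12)),sleeve=(cyl((.012,0),(.012,.026)),(.46,.21)),sparewheel=(cyl((.039,0),(.039,.03)),(.52,.09)))
E
python3 - <<'E'
from m import *
for n in("top","scene"):
    im=r.snapshot(n); cal=r.get_calibration(n)
    for k,(P,x0) in SH.items():
        for o in r.silhouettes(n,k)[:3]:
            c,N=cent(o["pixels"]); x=fitxy(cal,c,P,x0); print(n,k,round(o["confidence"],2),x,"px",c*800/512,"area",N,hullmask(cal,P+[*x,0])[2])
    for k in("axle","rack","screwbox","fork","tin"):
        for o in r.silhouettes(n,k)[:3]:
            c,N=cent(o["pixels"]); ys,xs=np.nonzero(o["pixels"]); rc=cv2.minAreaRect(np.c_[xs,ys].astype(np.float32)); b=cv2.boxPoints(rc)
            z={"axle":.04,"rack":.012,"screwbox":.03,"fork":.008,"tin":.04}[k]
            print(n,k,round(o["confidence"],2),atz(cal,*c,z)[:2],N,[tuple(np.round(atz(cal,*p,z)[:2],3)) for p in b])
    g=((im[:,:,1]>im[:,:,2]*1.3)&(im[:,:,1]>im[:,:,0]*1.1)&(im[:,:,1]>25)).astype(np.uint8)
    nn,l,s,_=cv2.connectedComponentsWithStats(g); kk=1+np.argmax(s[1:,4]); ys,xs=np.nonzero(l==kk)
    h=cv2.convexHull(np.c_[xs,ys].astype(np.float32))[:,0]
    W=np.array([atz(cal,*p,.003)[:2] for p in h],np.float32); rc=cv2.minAreaRect(W); print("mat",n,rc,cv2.boxPoints(rc))
E
```

```text
top wheel 0.87 [0.5683 0.3332] px [165.1234 304.5264] area 514 570.1846195181715
top cap 0.52 [0.437  0.1226] px [310.5824 392.3935] area 220 238.9741156953387
top sleeve 0.44 [0.4582 0.2174] px [243.407  378.9062] area 82 123.60407252982259
top sparewheel 0.86 [0.5226 0.0915] px [330.4337 331.4987] area 1024 1017.4405051808571
top axle 0.67 [0.5514 0.2078] 309 [(np.float64(0.551), np.float64(0.259)), (np.float64(0.567), np.float64(0.257)), (np.float64(0.551), np.float64(0.156)), (np.float64(0.536), np.float64(0.159))]
top axle 0.63 [0.6748 0.1986] 291 [(np.float64(0.711), np.float64(0.235)), (np.float64(0.72), np.float64(0.222)), (np.float64(0.639), np.float64(0.163)), (np.float64(0.63), np.float64(0.175))]
top axle 0.18 [ 0.6405 -0.3129] 328 [(np.float64(0.647), np.float64(-0.283)), (np.float64(0.668), np.float64(-0.328)), (np.float64(0.634), np.float64(-0.343)), (np.float64(0.613), np.float64(-0.297))]
top rack 0.81 [0.5498 0.2021] 970 [(np.float64(0.531), np.float64(0.264)), (np.float64(0.592), np.float64(0.256)), (np.float64(0.572), np.float64(0.145)), (np.float64(0.512), np.flo
[... 2235 characters left out ...]
41), np.float64(0.279)), (np.float64(0.429), np.float64(0.34)), (np.float64(0.496), np.float64(0.36))]
scene fork 0.89 [ 0.5281 -0.3461] 591 [(np.float64(0.567), np.float64(-0.401)), (np.float64(0.459), np.float64(-0.447)), (np.float64(0.498), np.float64(-0.296)), (np.float64(0.594), np.float64(-0.262))]
scene tin 0.77 [ 0.6455 -0.2966] 279 [(np.float64(0.636), np.float64(-0.356)), (np.float64(0.605), np.float64(-0.33)), (np.float64(0.654), np.float64(-0.243)), (np.float64(0.683), np.float64(-0.267))]
mat scene ((0.5613687634468079, -0.22298000752925873), (0.2081199288368225, 0.3183877468109131), 1.8156391382217407) [[ 0.4523 -0.0672]
 [ 0.4624 -0.3854]
 [ 0.6704 -0.3788]
 [ 0.6603 -0.0606]]
```

```bash
cat > go.py <<'E'
import sys; from h import *
# go.py x y z yaw_of_tool_x_deg : tool-frame move needed from measured pose (tool assumed pointing down)
s=r.get_state(); M=R.from_quat(s["eef_rot"]); p=s["tool_pos"]
x,y,z,a=map(float,sys.argv[1:5]); a=np.radians(a)
G=R.from_matrix(np.array([[np.cos(a),np.sin(a),0],[np.sin(a),-np.cos(a),0],[0,0,-1.]]))
d=np.array([x,y,z])-p; cur=M.as_matrix()[:,0]
print("pose",np.round(p,4),"yaw",np.degrees(np.arctan2(cur[1],cur[0])).round(2),"tool-down",M.as_matrix()[2,2].round(5),"q",np.round(s["q"],2),"t",s["clock"],"F",np.round(s["contact_force"],1))
print("shift in start tool axes mm",np.round(M.inv().apply(d)*1000,1),"in end tool axes",np.round(G.inv().apply(d)*1000,1),"rot deg",np.round((M.inv()*G).as_rotvec(degrees=True),2))
E
python3 go.py 0.53 -0.22 0.38 91.5; python3 -c "
from h import *
c=r.get_calibration('wrist'); s=r.get_state(); M=R.from_quat(s['eef_rot'])
print(c, M.inv().apply(c['eye']-s['tool_pos']), (M.inv()*R.from_quat(c['rotation'])).as_matrix())"
```

```text
pose [ 0.2427 -0.5759  0.3027] yaw 22.85 tool-down -1.0 q [ 1.21  0.69 -0.19  1.57  0.16  0.9  -0.22] t 2.2 F [0.7 0.2 0.1]
shift in start tool axes mm [ 402.9 -216.4  -77.3] in end tool axes [348.3 296.5 -77.3] rot deg [  0.     0.   -68.65]
{'intrinsics': array([[330.12653207,   0.        , 255.33560678],
       [  0.        , 330.12653207, 188.2051218 ],
       [  0.        ,   0.        ,   1.        ]]), 'k1': -0.05283503687802633, 'eye': array([ 0.31601142, -0.54475701,  0.38432582]), 'rotation': array([-0.1287943 ,  0.08514056, -0.54663242,  0.82301647])} [ 0.07963179 -0.00028538 -0.0815941 ] [[-5.03156035e-04  9.52318387e-01  3.05105614e-01]
 [ 9.99999688e-01  6.64760694e-04 -4.25780281e-04]
 [-6.08300610e-04  3.05105305e-01 -9.52318425e-01]]
```

Request:
play_rows(translation=[[0.05, -0.027, -0.01], [0.05, -0.027, -0.01], [0.05, -0.027, -0.01], [0.05, -0.027, -0.01], [0.05, -0.027, -0.01], [0.05, -0.027, -0.01], [0.05, -0.027, -0.01], [0.053, -0.027, -0.01], [0, 0, 0], [0, 0, 0], [0, 0, 0], [0, 0, 0], [0, 0, 0], [0, 0, 0], [0, 0, 0], [0, 0, 0], [0, 0, 0]], delta_rot=[[0, 0, 0], [0, 0, 0], [0, 0, 0], [0, 0, 0], [0, 0, 0], [0, 0, 0], [0, 0, 0], [0, 0, 0], [0, 0, -8.6], [0, 0, -8.6], [0, 0, -8.6], [0, 0, -8.6], [0, 0, -8.6], [0, 0, -8.6], [0, 0, -8.6], [0, 0, -8.4], [0, 0, 0]], grip=[1, 1, 1, 1, 1, 1, 1, 1, 1, 1, 1, 1, 1, 1, 1, 1, 1], squeeze=30)

```text
clock: 4.32
tool_pos: [0.5301, -0.2206, 0.3827]
eef_rot: [0.699, 0.715, 0.0, -0.0]
contact_force: [0.6, 0.3, 0.5]
opening: 1.003
finger_force: 0.0
```

```bash
python3 go.py 0.5 0.2 0.38 91.5; cat > matw.py <<'E'
from m import *
import sys
im=r.snapshot("wrist"); cal=r.get_calibration("wrist"); cv2.imwrite(f"pics/{sys.argv[1]}.png",cv2.resize(im,(800,600)))
cv2.imwrite(f"pics/raw_{sys.argv[1]}.png",im)
for o in r.look_for("wrist","fork")[:2]+r.look_for("wrist","tin")[:1]: print(o["confidence"],o["point"],proj(cal,o["point"])*800/512)
E
python3 matw.py mat1
```

```text
pose [ 0.5301 -0.2206  0.3827] yaw 91.35 tool-down -1.0 q [ 0.62  0.57 -0.52  1.61  0.31  1.05  0.03] t 4.325 F [0.6 0.3 0.5]
shift in start tool axes mm [421.2 -20.2   2.8] in end tool axes [421.2 -19.1   2.7] rot deg [-0.   -0.02 -0.15]
0.91 [0.5363, -0.3298, 0.0055] [402.4144 335.494 ]
0.97 [0.637, -0.3149, 0.0479] [518.0583 340.3995]
```

View pics/mat1.png

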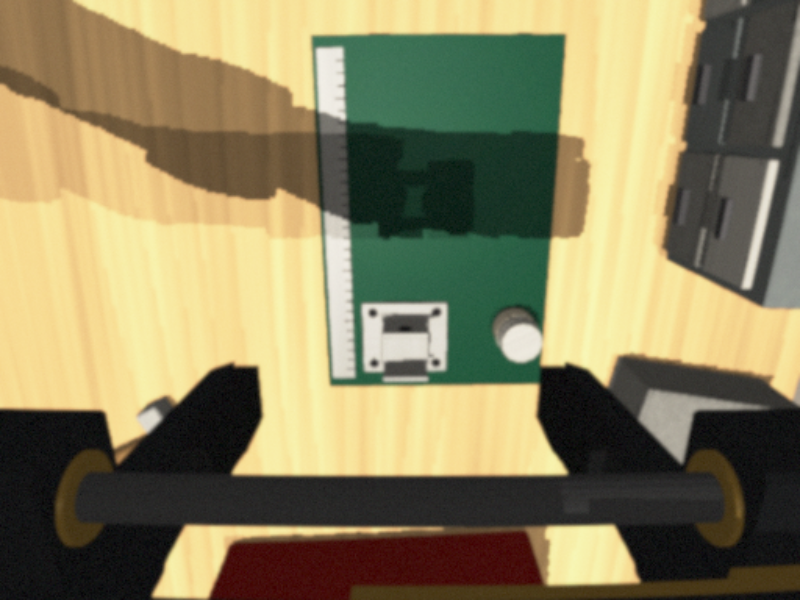

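The picture shows the mat with corners near (314,36), (565,35), (541,383) and (330,384). The fork plate spans (362..447, 303..373) and the tin is at (518,335).

```bash
python3 - <<'E'
from m import *
cal=r.get_calibration("wrist")
w=lambda u,v,z: atz(cal,(u+.5)*.64-.5,(v+.5)*.64-.5,z)[:2]
C=np.array([w(314,36,.003),w(565,35,.003),w(541,383,.003),w(330,384,.003)]); print("mat",C,C.mean(0),"sides",[np.linalg.norm(C[i]-C[i-1]) for i in range(4)])
print("yaw",[np.degrees(np.arctan2(-(d)[0],d[1])) for d in (C[0]-C[3],C[1]-C[2])])
F=np.array([w(362,303,.008),w(447,303,.008),w(446,373,.008),w(363,373,.008)]);print("fork",F,F.mean(0),[np.linalg.norm(F[i]-F[i-1]) for i in range(4)])
E
```

```text
mat [[ 0.4573 -0.0682]
 [ 0.6635 -0.0619]
 [ 0.6761 -0.379 ]
 [ 0.4652 -0.3845]] [ 0.5655 -0.2234] sides [np.float64(0.3164047672855815), np.float64(0.20625697463955373), np.float64(0.317346291093849), np.float64(0.2109112827485819)]
yaw [np.float64(1.4359213374681987), np.float64(2.2767891416287775)]
fork [[ 0.4975 -0.2967]
 [ 0.577  -0.2949]
 [ 0.5797 -0.3672]
 [ 0.4985 -0.369 ]] [ 0.5382 -0.332 ] [np.float64(0.07236104257495041), np.float64(0.07944616851645668), np.float64(0.0723894864441374), np.float64(0.08124017773831423)]
```

Request:
play_rows(translation=[[0.05, -0.001, 0.005], [0.05, -0.001, 0.005], [0.05, -0.001, 0.005], [0.05, -0.001, 0], [0.05, -0.001, 0], [0.05, -0.001, 0], [0.05, -0.001, 0], [0.05, 0, 0], [0, 0, 0], [0, 0, 0]], delta_rot=[[0, 0, 0], [0, 0, 0], [0, 0, 0], [0, 0, 0], [0, 0, 0], [0, 0, 0], [0, 0, 0], [0, 0, 0], [0, 0, 0], [0, 0, 0]], grip=[1, 1, 1, 1, 1, 1, 1, 1, 1, 1])

```text
clock: 5.72
tool_pos: [0.5132, 0.1786, 0.3676]
eef_rot: [0.698, 0.716, -0.0, 0.0]
contact_force: [0.3, -0.5, 1.3]
opening: 1.001
finger_force: 0.0
```

```bash
cat > parts.py <<'E'
from m import *
import sys
im=r.snapshot("wrist"); cal=r.get_calibration("wrist"); cv2.imwrite(f"pics/{sys.argv[1]}.png",cv2.resize(im,(800,600)))
print(r.get_state()["tool_pos"])
for k in sys.argv[2:]:
    for o in r.silhouettes("wrist",k)[:3]:
        c,N=cent(o["pixels"])
        if k in SH:
            P,x0=SH[k]; x=fitxy(cal,c,P,x0); print(k,round(o["confidence"],2),x,"px",c*800/512,"area",N,hullmask(cal,P+[*x,0])[2])
        else:
            z={"axle":.046,"rack":.012,"screwbox":.03,"fork":.008,"tin":.04}[k]
            ys,xs=np.nonzero(o["pixels"]); rc=cv2.minAreaRect(np.c_[xs,ys].astype(np.float32)); b=cv2.boxPoints(rc)
            b=np.array([atz(cal,*p,z)[:2] for p in b]); e=[b[i]-b[i-1] for i in range(4)]; L=max(e,key=np.linalg.norm); L*=np.sign(L[1])
            print(k,round(o["confidence"],2),atz(cal,*c,z)[:2],"px",c*800/512,N,"rect ctr",b.mean(0),"sides",np.linalg.norm(e[0]),np.linalg.norm(e[1]),"y-yaw",np.degrees(np.arctan2(-L[0],L[1])))
E
python3 parts.py parts1 wheel cap sleeve sparewheel axle rack screwbox
```

```text
[0.5133 0.1779 0.3676]
wheel 0.91 [0.5659 0.3297] px [471.474   32.2015] area 1808 2017.2080029369104
cap 0.65 [0.435  0.1218] px [310.0068 284.2372] area 601 610.2294640217442
sleeve 0.66 [0.4559 0.2158] px [329.9974 179.6617] area 242 332.10144646576373
sparewheel 0.87 [0.52   0.0891] px [403.8111 324.8378] area 2669 2681.009732711711
sparewheel 0.39 [ 0.5594 -0.1778] px [434.1255 556.2735] area 4528 1942.6267529688776
axle 0.8 [0.5489 0.2073] px [445.1191 197.2461] 1002 rect ctr [0.5485 0.2052] sides 0.016820740624131 0.1003854007037523 y-yaw -8.811277389927021
axle 0.63 [0.6661 0.2095] px [594.7477 198.3988] 888 rect ctr [0.6656 0.2096] sides 0.016628565010433232 0.09255079787438816 y-yaw -53.12851701934517
rack 0.77 [0.5321 0.2088] px [421.7138 189.6654] 1599 rect ctr [0.5495 0.2038] sides 0.06388514213323421 0.10906918501147694 y-yaw -6.922516635677244
rack 0.52 [ 0.5609 -0.1811] px [435.0453 556.2432] 4583 rect ctr [ 0.5645 -0.145 ] sides 0.1870873099808389 0.20299183821995076 y-yaw -86.02467546478191
```

View pics/parts1.png

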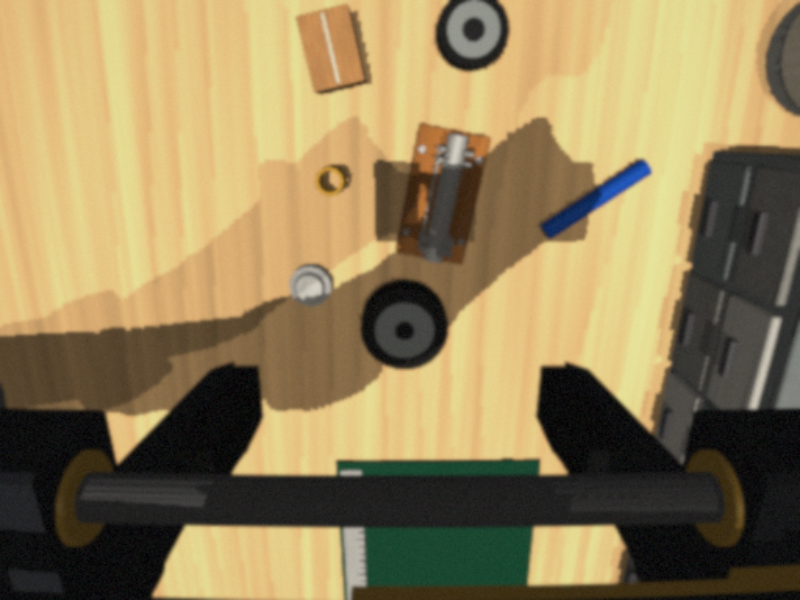

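The small wheel is at (471,32), the cap at (310,284), the sleeve at (333,180), the steel pin at (445,197) in the clips, and the blue rod look-alike at (595,198). All choices agree with the description.

```bash
python3 go.py 0.436 0.122 0.14 111.5
```

```text
pose [0.5132 0.1786 0.3678] yaw 91.38 tool-down -1.0 q [-0.1   0.54 -0.52  1.72  0.32  0.97 -0.72] t 6.125 F [-0.6 -0.3 -0. ]
shift in start tool axes mm [-54.7 -78.6 227.8] in end tool axes [-24.4 -92.6 227.8] rot deg [ 0.000e+00  1.000e-02 -2.012e+01]
```

Request:
play_rows(translation=[[-0.011, -0.0157, 0.0455], [-0.011, -0.0157, 0.0455], [-0.011, -0.0157, 0.0455], [-0.011, -0.0157, 0.0455], [-0.011, -0.0157, 0.0455], [0, 0, 0], [0, 0, 0], [0, 0, 0], [0, 0, 0]], delta_rot=[[0, 0, 0], [0, 0, 0], [0, 0, 0], [0, 0, 0], [0, 0, 0], [0, 0, -10], [0, 0, -10], [0, 0, 0], [0, 0, 0]], grip=[0.4, 0.4, 0.4, 0.4, 0.4, 0.4, 0.4, 0.4, 0.4])

```text
clock: 7.25
tool_pos: [0.4363, 0.1223, 0.1404]
eef_rot: [0.565, 0.825, 0.0, 0.0]
contact_force: [-0.2, 0.2, -0.1]
opening: 0.7
finger_force: 0.0
```

```bash
python3 parts.py cap1 cap; python3 go.py 0.436 0.122 0.0665 111.5
```

```text
[0.4363 0.1223 0.1404]
cap 0.66 [0.435  0.1225] px [395.4533 313.8945] area 2363 2448.6610876582563
pose [0.4362 0.1223 0.1404] yaw 111.33 tool-down -1.0 q [-0.22  0.79 -0.24  2.2   0.82  0.24 -0.83] t 7.35 F [-0.5  0.7 -0.1]
shift in start tool axes mm [-0.2 -0.4 73.9] in end tool axes [-0.2 -0.3 73.9] rot deg [ 0.03  0.01 -0.17]
```

View pics/cap1.png

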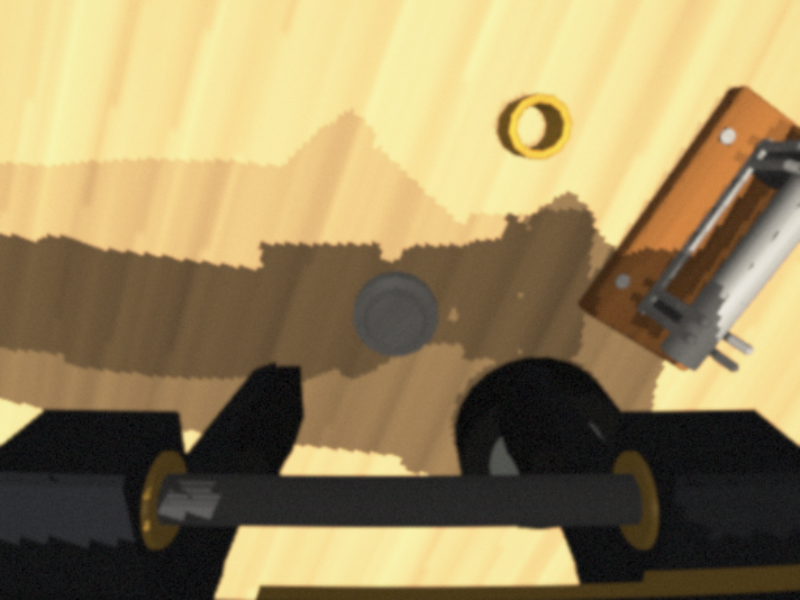

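The cap is at (395,314), centred between the fingers at about 285 and 500. The sleeve is at (537,127).

Request:
play_rows(translation=[[0, 0, 0.02], [0, 0, 0.02], [0, 0, 0.015], [0, 0, 0]], delta_rot=[[0, 0, 0], [0, 0, 0], [0, 0, 0], [0, 0, 0]], grip=[0.4, 0.4, 0.4, 0.4])

```text
clock: 7.85
tool_pos: [0.4364, 0.1226, 0.0851]
eef_rot: [0.563, 0.826, -0.001, -0.0]
contact_force: [-0.5, 0.3, 0.4]
opening: 0.701
finger_force: 0.0
```

```bash
python3 go.py 0.4357 0.1223 0.0665 111.5
```

```text
pose [0.4364 0.1226 0.0851] yaw 111.47 tool-down -1.0 q [-0.35  0.91 -0.05  2.21  1.02  0.04 -1.02] t 7.85 F [-0.5  0.3  0.4]
shift in start tool axes mm [-0.  -0.7 18.6] in end tool axes [-0.  -0.7 18.6] rot deg [-0.13  0.03 -0.03]
```

```bash
python3 -c "
from h import *
s=r.get_state();print(repr(s['q']),np.degrees(R.from_quat(s['eef_rot']).magnitude()),s['tool_pos'],s['eef_rot'],s['qd'])"
```

```text
array([-0.34718545,  0.91018419, -0.04626148,  2.21157266,  1.02343368,
        0.04330115, -1.02398901]) 179.95067184901555 [0.43635508 0.12258893 0.08506277] [ 5.63033238e-01  8.26433496e-01 -1.03132861e-03 -4.30469311e-04] [ 0.0212903  -0.02879653 -0.02209062  0.00119593 -0.0448247  -0.0073478
  0.04546013]
```

Request:
play_rows(translation=[[0, -0.0007, 0.004], [0, 0, 0.003], [0, 0, 0.003], [0, 0, 0]], delta_rot=[[0, 0, 0], [0, 0, 0], [0, 0, 0], [0, 0, 0]], grip=[0.4, 0.4, 0.4, 0.4])

```text
clock: 8.35
tool_pos: [0.4362, 0.1224, 0.0762]
eef_rot: [0.563, 0.826, 0.0, -0.0]
contact_force: [0.1, 0.2, 0.2]
opening: 0.704
finger_force: 0.0
```

```bash
python3 go.py 0.4357 0.1223 0.0665 111.5
```

```text
pose [0.4362 0.1224 0.0762] yaw 111.43 tool-down -1.0 q [-0.34  0.93 -0.06  2.21  1.58  0.05 -1.58] t 8.35 F [0.1 0.2 0.2]
shift in start tool axes mm [ 0.1 -0.5  9.7] in end tool axes [ 0.1 -0.5  9.7] rot deg [ 0.01 -0.05 -0.07]
```

As hoped, q5 swings through and the pose holds. I continue down and then close.

Request:
play_rows(translation=[[0, 0, 0.003], [0, 0, 0.003], [0, 0, 0.0035], [0, 0, 0], [0, 0, 0], [0, 0, 0], [0, 0, 0], [0, 0, 0]], delta_rot=[[0, 0, 0], [0, 0, 0], [0, 0, 0], [0, 0, 0], [0, 0, 0], [0, 0, 0], [0, 0, 0], [0, 0, 0]], grip=[0.4, 0.4, 0.4, 0.4, -1, -1, -1, -1], squeeze=25)

```text
clock: 9.35
tool_pos: [0.4359, 0.1222, 0.0662]
eef_rot: [0.563, 0.826, -0.0, -0.0]
contact_force: [-0.3, -0.3, 0.2]
opening: 0.414
finger_force: 25.0
```

```bash
python3 go.py 0.5354 -0.248 0.14 91.8
```

```text
pose [0.4359 0.1222 0.0662] yaw 111.46 tool-down -1.0 q [-0.27  0.95 -0.17  2.21  1.65  0.14 -1.65] t 9.35 F [-0.3 -0.3  0.2]
shift in start tool axes mm [-381.   -42.9  -73.7] in end tool axes [-373.2   87.8  -73.8] rot deg [-6.000e-02  1.000e-02  1.966e+01]
```

Request:
play_rows(translation=[[0, 0, -0.012], [0, 0, -0.012], [0, 0, -0.016], [0, 0, -0.02], [0, 0, -0.02], [-0.047, -0.0053, 0], [-0.048, -0.0054, 0], [-0.048, -0.0054, 0], [-0.048, -0.0054, 0], [-0.048, -0.0054, 0], [-0.048, -0.0054, 0], [-0.048, -0.0054, 0], [-0.046, -0.0054, 0], [0, 0, 0], [0, 0, 0], [0, 0, 0], [0, 0, 0]], delta_rot=[[0, 0, 0], [0, 0, 0], [0, 0, 0], [0, 0, 0], [0, 0, 0], [0, 0, 0], [0, 0, 0], [0, 0, 0], [0, 0, 0], [0, 0, 0], [0, 0, 0], [0, 0, 0], [0, 0, 0], [0, 0, 9.8], [0, 0, 9.8], [0, 0, 0], [0, 0, 0]], grip=[-1, -1, -1, -1, -1, -1, -1, -1, -1, -1, -1, -1, -1, -1, -1, -1, -1])

```text
clock: 11.48
tool_pos: [0.535, -0.248, 0.1461]
eef_rot: [0.694, 0.72, -0.001, -0.0]
contact_force: [-0.1, 0.2, -0.8]
opening: 0.414
finger_force: 25.0
```

```bash
python3 go.py 0.5354 -0.248 0.07 91.8;python3 -c "from h import *; print(r.get_state()['opening'])"; python3 matw.py mat2
```

```text
pose [ 0.535  -0.248   0.1461] yaw 92.03 tool-down -1.0 q [ 0.67  0.92 -0.57  1.78  0.76  0.68 -0.29] t 11.475 F [-0.1  0.2 -0.8]
shift in start tool axes mm [ 0.   0.5 76.1] in end tool axes [-0.   0.4 76.1] rot deg [-0.09  0.02  0.23]
0.41420632080148223
0.76 [0.5409, -0.3327, 0.0369] [405.1124 510.5657]
```

View pics/mat2.png

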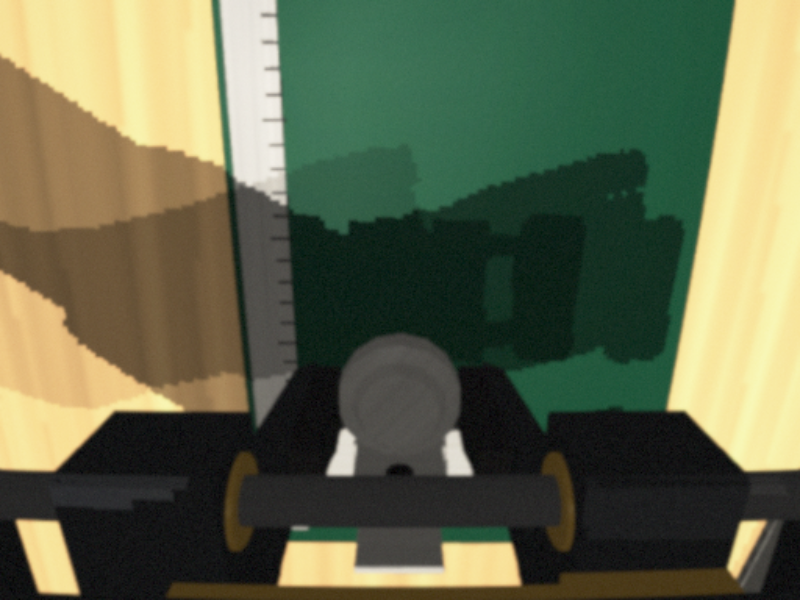

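The cap is held level at (400,395), with the fork's cheeks right behind it at (400,480-570). I lower and release it.

Request:
play_rows(translation=[[0, 0.0004, 0.02], [0, 0, 0.02], [0, 0, 0.02], [0, 0, 0.011], [0, 0, 0.005], [0, 0, 0], [0, 0, 0]], delta_rot=[[0, 0, 0.2], [0, 0, 0], [0, 0, 0], [0, 0, 0], [0, 0, 0], [0, 0, 0], [0, 0, 0]], grip=[-1, -1, -1, -1, -1, -1, -1])

```text
clock: 12.5
tool_pos: [0.5359, -0.2483, 0.0706]
eef_rot: [0.697, 0.717, -0.0, 0.0]
contact_force: [0.4, -1.1, 0.3]
opening: 0.412
finger_force: 25.0
```

```bash
python3 go.py 0.5354 -0.248 0.0695 91.8
```

```text
pose [ 0.5359 -0.2483  0.0706] yaw 91.65 tool-down -1.0 q [ 0.62  1.03 -0.47  1.79  0.86  0.55 -0.39] t 12.5 F [ 0.4 -1.1  0.3]
shift in start tool axes mm [ 0.3 -0.5  1.1] in end tool axes [ 0.3 -0.5  1.1] rot deg [ 0.    0.03 -0.15]
```

Request:
play_rows(translation=[[0, 0, 0.001], [0, 0, 0], [0, 0, 0], [0, 0, 0], [0, 0, 0], [0, 0, -0.03], [0, 0, -0.05], [0, 0, -0.05], [0, 0, 0], [0, 0, 0]], delta_rot=[[0, 0, 0], [0, 0, 0], [0, 0, 0], [0, 0, 0], [0, 0, 0], [0, 0, 0], [0, 0, 0], [0, 0, 0], [0, 0, 0], [0, 0, 0]], grip=[-1, 0.3, 0.3, 0.3, 0.3, 0.3, 0.3, 0.3, 0.3, 0.3])

```text
clock: 13.75
tool_pos: [0.5351, -0.2483, 0.1987]
eef_rot: [0.697, 0.717, -0.001, -0.0]
contact_force: [0.7, 0.2, 0.1]
opening: 0.648
finger_force: 0.0
```

```bash
cat > capm.py <<'E'
from m import *
im=r.snapshot("wrist"); cal=r.get_calibration("wrist")
a=np.radians(1.8); ex=np.array([np.cos(a),np.sin(a)]); ey=np.array([-np.sin(a),np.cos(a)]); F=np.array([.538,-.332])
import sys
for k in sys.argv[1:]:
    for o in r.silhouettes("wrist",k)[:2]:
        c,N=cent(o["pixels"]); zz=.003 if k!="sleeve" else .027
        P=SH[k][0]+[0,0,zz]; x=fitxy(cal,c,P,[.535,-.2]); print(k,o["confidence"],x,N,hullmask(cal,P+[*x,0])[2],"in fork",(x-F)@ex,(x-F)@ey)
for o in r.look_for("wrist","fork")[:1]: print(o)
E
python3 capm.py cap; python3 go.py 0.567 0.3305 0.2 91.5
```

```text
cap 0.58 [ 0.5356 -0.2475] 1538 1628.1496514766477 in fork 0.00027747503604976735 0.08451657149819657
{'point': [0.5408, -0.3175, 0.011], 'confidence': 0.86}
pose [ 0.5348 -0.248   0.1977] yaw 91.66 tool-down -0.99999 q [ 0.71  0.85 -0.63  1.75  0.68  0.78 -0.24] t 13.9 F [ 1.  -0.  -0.5]
shift in start tool axes mm [577.4  48.9  -2.2] in end tool axes [577.5  47.3  -2.3] rot deg [-0.21 -0.03  0.16]
```

Request:
play_rows(translation=[[0.0525, 0.0045, 0], [0.0525, 0.0045, 0], [0.0525, 0.0045, 0], [0.0525, 0.0045, 0], [0.0525, 0.0045, 0], [0.0525, 0.0045, 0], [0.0525, 0.0045, 0], [0.0525, 0.0045, 0], [0.0525, 0.0045, 0], [0.0525, 0.0045, 0], [0.0525, 0.0045, 0], [0, 0, 0], [0, 0, 0]], delta_rot=[[0, 0, 0], [0, 0, 0], [0, 0, 0], [0, 0, 0], [0, 0, 0], [0, 0, 0], [0, 0, 0], [0, 0, 0], [0, 0, 0], [0, 0, 0], [0, 0, 0], [0, 0, 0], [0, 0, 0]], grip=[0.72, 0.72, 0.72, 0.72, 0.72, 0.72, 0.72, 0.72, 0.72, 0.72, 0.72, 0.72, 0.72])

```text
clock: 15.52
tool_pos: [0.5682, 0.3295, 0.1976]
eef_rot: [0.697, 0.717, -0.002, 0.0]
contact_force: [0.6, -0.6, -0.3]
opening: 0.859
finger_force: 0.0
```

```bash
python3 parts.py wheel1 wheel screwbox; python3 go.py 0.567 0.3305 0.068 91.5
```

```text
[0.5687 0.3285 0.1978]
wheel 0.75 [0.4576 0.3141] px [195.3814 302.1238] area 3925 3998.605364191404
wheel 0.59 [0.5663 0.3318] px [394.8635 277.3313] area 3689 3898.161331049865
screwbox 0.58 [0.4638 0.3201] px [195.2492 302.505 ] 4123 rect ctr [0.463  0.3181] sides 0.060549727518443834 0.05199759635778056 y-yaw 9.030846385011257
pose [0.569  0.3283 0.1983] yaw 91.52 tool-down -1.0 q [-0.31  0.91 -0.56  1.54  0.58  0.87 -1.05] t 15.675 F [ 0.  -0.7  1.2]
shift in start tool axes mm [  2.6  -1.8 130.3] in end tool axes [  2.3  -2.  130.3] rot deg [-0.09  0.15  0.02]
```

View pics/wheel1.png

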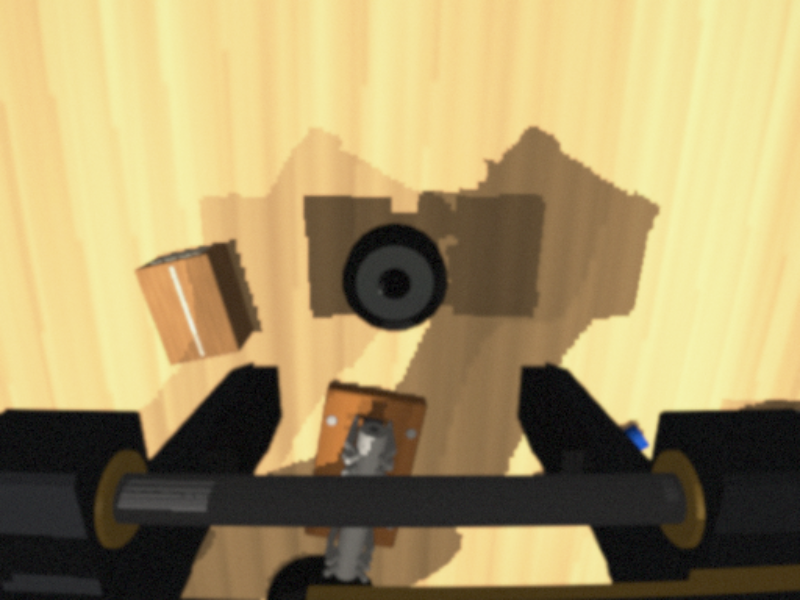

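The small wheel is at (395,277), the screw box at (195,302), and the rack is below with the fingers clear of both. I descend and grip.

Request:
play_rows(translation=[[0.003, -0.0025, 0.03], [0, 0, 0.03], [0, 0, 0.03], [0, 0, 0.02], [0, 0, 0.014], [0, 0, 0.006], [0, 0, 0], [0, 0, 0], [0, 0, 0], [0, 0, 0], [0, 0, 0], [0, 0, 0]], delta_rot=[[0, 0, 0], [0, 0, 0], [0, 0, 0], [0, 0, 0], [0, 0, 0], [0, 0, 0], [0, 0, 0], [0, 0, 0], [0, 0, 0], [0, 0, 0], [0, 0, 0], [0, 0, 0]], grip=[0.72, 0.72, 0.72, 0.72, 0.72, 0.72, 0.72, -1, -1, -1, -1, -1], squeeze=30)

```text
clock: 17.18
tool_pos: [0.566, 0.3337, 0.0696]
eef_rot: [0.697, 0.717, -0.0, -0.0]
contact_force: [-0.6, -1.3, 5.4]
opening: 0.628
finger_force: 30.0
```

```bash
python3 go.py 0.533 -0.171 0.2 91.8
```

```text
pose [0.566  0.3337 0.0696] yaw 91.65 tool-down -1.0 q [-0.36  1.08 -0.46  1.57  0.69  0.66 -1.15] t 17.175 F [-0.6 -1.3  5.4]
shift in start tool axes mm [-503.5  -47.6 -130.4] in end tool axes [-503.4  -48.9 -130.4] rot deg [-0.02 -0.01 -0.15]
```

Request:
play_rows(translation=[[0, 0, -0.02], [0, 0, -0.04], [0, 0, -0.04], [-0.0501, -0.0048, -0.01], [-0.0502, -0.0048, 0], [-0.0502, -0.0048, 0], [-0.0502, -0.0048, 0], [-0.0502, -0.0048, 0], [-0.0502, -0.0048, 0], [-0.0502, -0.0048, 0], [-0.0502, -0.0048, 0], [-0.0502, -0.0048, 0.01], [-0.05, -0.0048, 0.02], [0, 0, 0], [0, 0, 0], [0, 0, 0]], delta_rot=[[0, 0, 0], [0, 0, 0], [0, 0, 0], [0, 0, 0], [0, 0, 0], [0, 0, 0], [0, 0, 0], [0, 0, 0], [0, 0, 0], [0, 0, 0], [0, 0, 0], [0, 0, 0], [0, 0, 0], [0, 0, 0], [0, 0, 0], [0, 0, 0]], grip=[-1, -1, -1, -1, -1, -1, -1, -1, -1, -1, -1, -1, -1, -1, -1, -1])

```text
clock: 19.18
tool_pos: [0.5331, -0.1676, 0.15]
eef_rot: [0.696, 0.718, 0.0, -0.0]
contact_force: [0.4, 0.4, -0.1]
opening: 0.63
finger_force: 30.0
```

```bash
python3 go.py 0.533 -0.169 0.0735 91.8; python3 -c "from h import *; print(r.get_state()['opening'])"
```

```text
pose [ 0.5331 -0.1676  0.15  ] yaw 91.8 tool-down -1.0 q [ 0.54  0.88 -0.55  1.87  0.78  0.61 -0.48] t 19.175 F [ 0.4  0.4 -0.1]
shift in start tool axes mm [-1.5 -0.2 76.5] in end tool axes [-1.4 -0.1 76.5] rot deg [ 0.03 -0.04  0.  ]
0.6296137926766004
```

Request:
play_rows(translation=[[-0.0015, 0, 0.025], [0, 0, 0.025], [0, 0, 0.015], [0, 0, 0.008], [0, 0, 0.004], [0, 0, 0], [0, 0, 0], [0, 0, 0], [0, 0, 0], [0, 0, 0], [0, 0, -0.03], [0, 0, -0.05], [0, 0, -0.05], [0, 0, 0], [0, 0, 0]], delta_rot=[[0, 0, 0], [0, 0, 0], [0, 0, 0], [0, 0, 0], [0, 0, 0], [0, 0, 0], [0, 0, 0], [0, 0, 0], [0, 0, 0], [0, 0, 0], [0, 0, 0], [0, 0, 0], [0, 0, 0], [0, 0, 0], [0, 0, 0]], grip=[-1, -1, -1, -1, -1, -1, -1, 0.7, 0.7, 0.7, 0.7, 0.7, 0.7, 0.7, 0.7])

```text
clock: 21.05
tool_pos: [0.532, -0.1712, 0.2017]
eef_rot: [0.697, 0.717, -0.001, -0.0]
contact_force: [-0.6, -0.2, -0.4]
opening: 0.847
finger_force: 0.0
```

```bash
python3 capm.py cap wheel; python3 go.py 0.5495 0.2055 0.2 81.2; python3 matw.py mat3
```

```text
cap 0.6 [ 0.5357 -0.2468] 1270 1352.718580622226 in fork 0.0003549575366466627 0.08518523215170203
wheel 0.85 [ 0.5325 -0.1715] 3618 3858.4145523039624 in fork -0.0004908435785999593 0.16062911198079835
{'point': [0.5391, -0.3477, 0.0212], 'confidence': 0.96}
pose [ 0.5318 -0.1708  0.2009] yaw 91.66 tool-down -0.99999 q [ 0.59  0.81 -0.62  1.84  0.7   0.72 -0.41] t 21.25 F [ 0.8  0.4 -0.4]
shift in start tool axes mm [375.6  28.6   0.9] in end tool axes [374.6 -40.1   0.9] rot deg [-1.900e-01  1.000e-02  1.046e+01]
0.96 [0.5393, -0.3473, 0.0225] [402.9207 550.9644]
0.91 [0.6339, -0.3194, 0.0477] [567.2099 549.2838]
```

View pics/mat3.png

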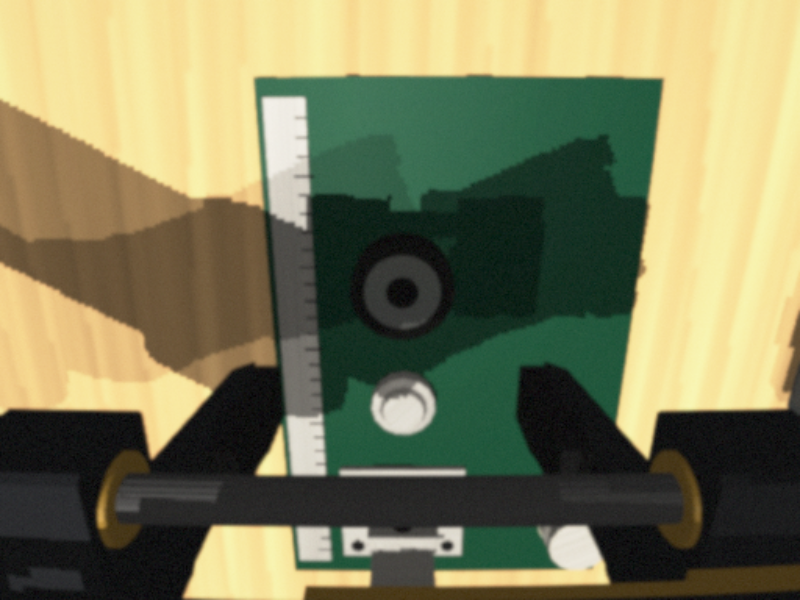

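The wheel (402,287), cap (403,404) and fork (403,510) are in line, measured at x within 0.5 mm and y 85 and 161 mm. Next is the pin.

Request:
play_rows(translation=[[0.047, 0.0036, 0], [0.047, 0.0036, 0], [0.047, 0.0036, 0], [0.047, 0.0036, 0], [0.047, 0.0036, 0], [0.047, 0.0036, 0], [0.047, 0.0036, 0], [0.047, 0.0034, 0], [0, 0, 0], [0, 0, 0], [0, 0, 0]], delta_rot=[[0, 0, 0], [0, 0, 0], [0, 0, 0], [0, 0, 0], [0, 0, 0], [0, 0, 0], [0, 0, 0], [0, 0, 5.2], [0, 0, 5.2], [0, 0, 0], [0, 0, 0]], grip=[-0.2, -0.2, -0.2, -0.2, -0.2, -0.2, -0.2, -0.2, -0.2, -0.2, -0.2])

```text
clock: 22.78
tool_pos: [0.5503, 0.2048, 0.2017]
eef_rot: [0.759, 0.651, -0.001, 0.0]
contact_force: [-0.0, -0.4, 0.9]
opening: 0.404
finger_force: 0.0
```

```bash
python3 parts.py axle1 axle rack sleeve; python3 go.py 0.5495 0.2055 0.098 81.2
```

```text
[0.5503 0.2047 0.2018]
axle 0.77 [0.5496 0.211 ] px [395.296 288.461] 2455 rect ctr [0.5492 0.2064] sides 0.10104499433763377 0.014938886840272586 y-yaw -9.444616337870542
axle 0.66 [0.6663 0.218 ] px [637.111  238.5854] 2181 rect ctr [0.6651 0.2168] sides 0.016298806463771427 0.08770905382657308 y-yaw -52.21595575427607
rack 0.95 [0.5497 0.2105] px [396.1353 270.9217] 6415 rect ctr [0.5483 0.2015] sides 0.11773850374785455 0.05895099057918483 y-yaw -10.817101517237496
sleeve 0.9 [0.4559 0.2166] px [225.0824 286.7693] area 834 950.0869609364308
pose [0.5504 0.205  0.202 ] yaw 81.22 tool-down -1.0 q [-0.14  0.82 -0.52  1.76  0.58  0.72 -1.13] t 22.975 F [-0.3  0.1  0.3]
shift in start tool axes mm [  0.4  -0.8 104. ] in end tool axes [  0.3  -0.9 104. ] rot deg [-0.06  0.04  0.02]
```

View pics/axle1.png

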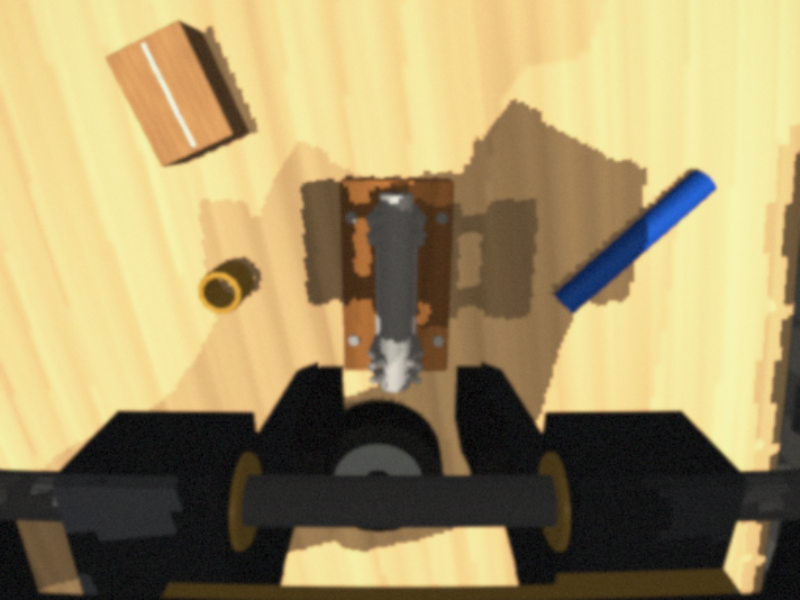

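The steel pin is upright in view at (396,290) between its clips, and the fingers straddle it. The blue rod is far right at (637,240). I descend to a tip-side grip and close firmly.

Request:
play_rows(translation=[[0.001, -0.001, 0.03], [0, 0, 0.03], [0, 0, 0.025], [0, 0, 0.013], [0, 0, 0.006], [0, 0, 0], [0, 0, 0], [0, 0, 0], [0, 0, 0], [0, 0, 0]], delta_rot=[[0, 0, 0.5], [0, 0, 0], [0, 0, 0], [0, 0, 0], [0, 0, 0], [0, 0, 0], [0, 0, 0], [0, 0, 0], [0, 0, 0], [0, 0, 0]], grip=[-0.2, -0.2, -0.2, -0.2, -0.2, -0.2, -1, -1, -1, -1], squeeze=60)

```text
clock: 24.22
tool_pos: [0.5493, 0.2071, 0.0987]
eef_rot: [0.762, 0.648, -0.0, -0.0]
contact_force: [-1.0, -0.7, 5.4]
opening: 0.159
finger_force: 60.0
```

```bash
python3 go.py 0.599 -0.169 0.2 91.8
```

```text
pose [0.5493 0.2071 0.0987] yaw 80.76 tool-down -1.0 q [-0.21  0.96 -0.4   1.8   0.7   0.52 -1.24] t 24.225 F [-1.  -0.7  5.4]
shift in start tool axes mm [-363.2  109.4 -101.3] in end tool axes [-377.5   37.9 -101.3] rot deg [-3.000e-02  1.000e-02 -1.104e+01]
```

Request:
play_rows(translation=[[0, 0, -0.002], [0, 0, -0.002], [0, 0, -0.002], [0, 0, -0.003], [0, 0, -0.003], [0, 0, -0.004], [0, 0, -0.006], [0, 0, -0.02], [0, 0, -0.03], [0, 0, 0]], delta_rot=[[0, 0, 0], [0, 0, 0], [0, 0, 0], [0, 0, 0], [0, 0, 0], [0, 0, 0], [0, 0, 0], [0, 0, 0], [0, 0, 0], [0, 0, 0]], grip=[-1, -1, -1, -1, -1, -1, -1, -1, -1, -1])

```text
clock: 25.48
tool_pos: [0.551, 0.2078, 0.1724]
eef_rot: [0.762, 0.648, 0.002, 0.0]
contact_force: [-0.1, 0.2, -1.8]
opening: 0.164
finger_force: 60.0
```

```bash
python3 parts.py axle2 axle; python3 go.py 0.599 -0.169 0.2 91.8
```

```text
[0.5502 0.2071 0.171 ]
axle 0.97 [0.6618 0.219 ] px [657.4662 256.8474] 2856 rect ctr [0.6608 0.2182] sides 0.016392062863938142 0.0855044735152446 y-yaw -53.55017964208937
axle 0.65 [0.5482 0.1931] px [398.8689 354.4752] 5013 rect ctr [0.5433 0.1644] sides 0.15939985583135818 0.02291435040132182 y-yaw -8.299729961802303
pose [0.5495 0.2067 0.1699] yaw 80.73 tool-down -1.0 q [-0.16  0.86 -0.49  1.78  0.62  0.66 -1.17] t 25.575 F [-1.1  0.3 -1.2]
shift in start tool axes mm [-362.8  109.3  -29.9] in end tool axes [-377.    37.6  -30.1] rot deg [ -0.02   0.03 -11.07]
```

View pics/axle2.png

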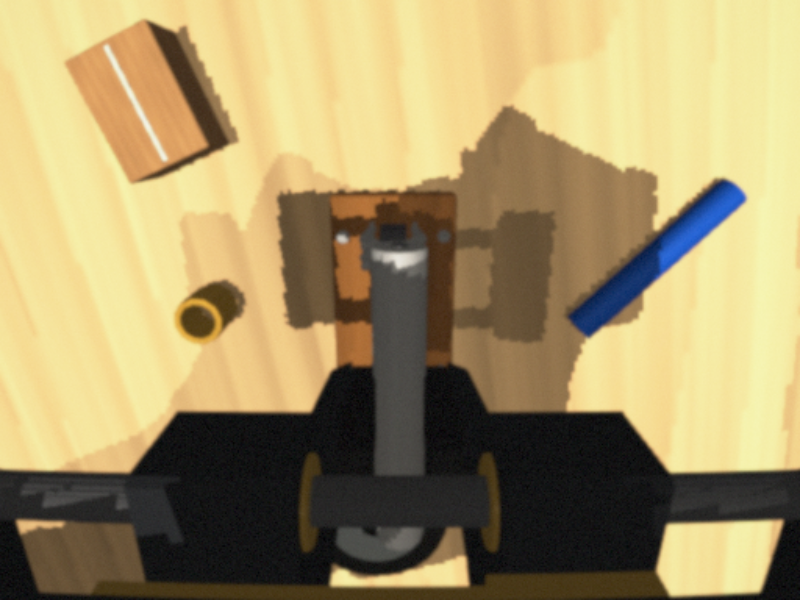

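The pin is out of the clips and held; its far end shows at (399,248), above the empty rack. I check its level and centring in the hand, then transfer it.

```bash
python3 -c "
from h import *
c=r.get_calibration('wrist');s=r.get_state();M=R.from_quat(s['eef_rot'])
for x in (.045,.05,.055):
  for z in (.0507,.0587): print(x,z,proj(c,s['tool_pos']+M.apply([x,0,z]))*1.5625)
"; python3 go.py 0.599 -0.169 0.17 91.8
```

```text
0.045 0.0507 [398.29700977 266.40359635]
0.045 0.0587 [398.31102476 259.1217821 ]
0.05 0.0507 [398.28081707 247.926337  ]
0.05 0.0587 [398.29587603 241.55858895]
0.055 0.0507 [398.26436098 229.04561056]
0.055 0.0587 [398.2804954  223.63506462]
pose [0.5495 0.2067 0.1699] yaw 80.73 tool-down -1.0 q [-0.16  0.86 -0.49  1.78  0.62  0.66 -1.17] t 25.575 F [-1.1  0.3 -1.2]
shift in start tool axes mm [-3.628e+02  1.093e+02  1.000e-01] in end tool axes [-3.77e+02  3.76e+01 -1.00e-01] rot deg [ -0.02   0.03 -11.07]
```

Request:
play_rows(translation=[[0, 0, -0.03], [-0.045, 0.0137, 0], [-0.0454, 0.0137, 0], [-0.0454, 0.0137, 0], [-0.0454, 0.0137, 0], [-0.0454, 0.0137, 0], [-0.0454, 0.0137, 0], [-0.0454, 0.0137, 0], [-0.0454, 0.0134, 0], [0, 0, 0], [0, 0, 0], [0, 0, 0], [0, 0, 0]], delta_rot=[[0, 0, 0], [0, 0, 0], [0, 0, 0], [0, 0, 0], [0, 0, 0], [0, 0, 0], [0, 0, 0], [0, 0, 0], [0, 0, 0], [0, 0, -5.5], [0, 0, -5.5], [0, 0, 0], [0, 0, 0]], grip=[-1, -1, -1, -1, -1, -1, -1, -1, -1, -1, -1, -1, -1])

```text
clock: 27.2
tool_pos: [0.5986, -0.1686, 0.1993]
eef_rot: [0.697, 0.717, -0.001, -0.001]
contact_force: [0.2, -0.5, -2.1]
opening: 0.164
finger_force: 60.0
```

```bash
python3 go.py 0.599 -0.1695 0.072 91.8; python3 -c "
from h import *
cv2.imwrite('pics/axle3.png',cv2.resize(r.snapshot('scene')[120:260,130:330],(800,560),interpolation=cv2.INTER_CUBIC))"
```

```text
pose [ 0.5986 -0.1686  0.1993] yaw 91.68 tool-down -1.0 q [ 0.54  0.88 -0.64  1.65  0.67  0.84 -0.35] t 27.2 F [ 0.2 -0.5 -2.1]
shift in start tool axes mm [ -0.9   0.6 127.3] in end tool axes [ -0.9   0.3 127.3] rot deg [-0.13  0.01 -0.12]
```

View pics/axle3.png

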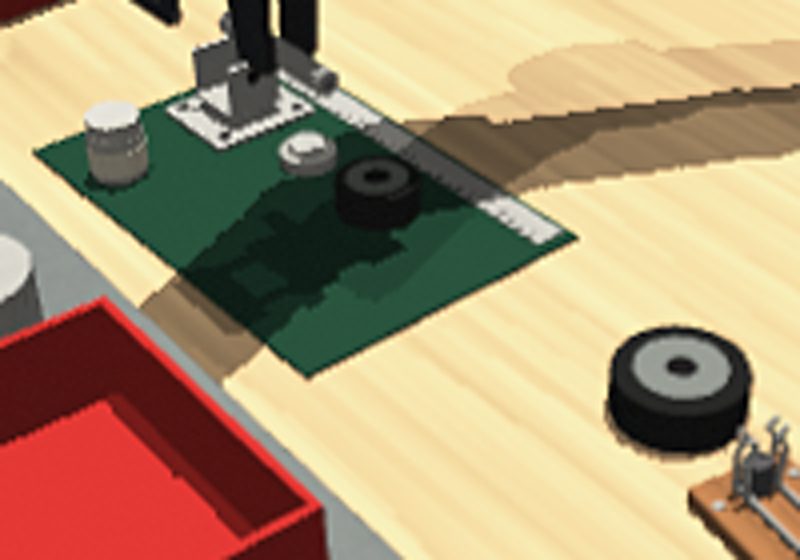

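The pin is held level at about (280,65) in the crop. The cap and wheel sit on the mat. I lower and release the pin gently.

Request:
play_rows(translation=[[-0.001, 0.0005, 0.04], [0, 0, 0.04], [0, 0, 0.025], [0, 0, 0.014], [0, 0, 0.0065], [0, 0, 0.003], [0, 0, 0], [0, 0, 0]], delta_rot=[[0, 0, 0], [0, 0, 0], [0, 0, 0], [0, 0, 0], [0, 0, 0], [0, 0, 0], [0, 0, 0], [0, 0, 0]], grip=[-1, -1, -1, -1, -1, -1, -1, -1])

```text
clock: 28.25
tool_pos: [0.5998, -0.1698, 0.0724]
eef_rot: [0.696, 0.718, -0.0, 0.0]
contact_force: [-0.3, 0.6, -1.5]
opening: 0.162
finger_force: 60.0
```

```bash
python3 go.py 0.599 -0.1695 0.0705 91.8
```

```text
pose [ 0.5998 -0.1698  0.0724] yaw 91.74 tool-down -1.0 q [ 0.48  1.06 -0.52  1.68  0.82  0.63 -0.47] t 28.25 F [-0.3  0.6 -1.5]
shift in start tool axes mm [ 0.4 -0.8  1.9] in end tool axes [ 0.4 -0.8  1.9] rot deg [ 0.02  0.03 -0.06]
```

Request:
play_rows(translation=[[0, -0.0005, 0.0015], [0, 0, 0.001], [0, 0, 0], [0, 0, 0], [0, 0, 0], [0, 0, 0], [0, 0, 0], [0, 0, -0.01], [0, 0, -0.02], [0, 0, -0.05], [0, 0, -0.05], [0, 0, 0], [0, 0, 0]], delta_rot=[[0, 0, 0], [0, 0, 0], [0, 0, 0], [0, 0, 0], [0, 0, 0], [0, 0, 0], [0, 0, 0], [0, 0, 0], [0, 0, 0], [0, 0, 0], [0, 0, 0], [0, 0, 0], [0, 0, 0]], grip=[-1, -1, -1, -0.55, -0.55, -0.55, -0.55, -0.55, -0.55, -0.55, -0.55, -0.55, -0.55], squeeze=20)

```text
clock: 29.88
tool_pos: [0.5987, -0.17, 0.1997]
eef_rot: [0.696, 0.718, -0.001, 0.0]
contact_force: [0.1, -0.1, -0.3]
opening: 0.227
finger_force: 0.0
```

```bash
python3 capm.py cap wheel; sed 's/"axle":.046/"axle":.015/' parts.py > parts_mat.py; python3 parts_mat.py mat4 axle; python3 go.py 0.457 0.216 0.2 91.5
```

```text
cap 0.73 [ 0.5323 -0.2404] 724 1400.4423423327971 in fork -0.0028280609092966786 0.09173620964507875
wheel 0.77 [ 0.5326 -0.172 ] 3715 4032.516844117781 in fork -0.000417402405112183 0.16010182067380418
{'point': [0.5656, -0.3493, 0.0055], 'confidence': 0.91}
[ 0.5984 -0.1696  0.198 ]
axle 0.95 [ 0.5993 -0.1672] px [401.212  280.4465] 2180 rect ctr [ 0.5992 -0.1714] sides 0.10164713718990237 0.01507133453172793 y-yaw 1.2954402982498703
pose [ 0.5986 -0.1696  0.1982] yaw 91.76 tool-down -1.0 q [ 0.54  0.89 -0.64  1.65  0.67  0.84 -0.35] t 30.175 F [ 1.1 -0.4  0.1]
shift in start tool axes mm [ 389.8 -129.6   -1.4] in end tool axes [ 389.2 -131.4   -1.8] rot deg [-0.15 -0.01  0.26]
```

View pics/mat4.png

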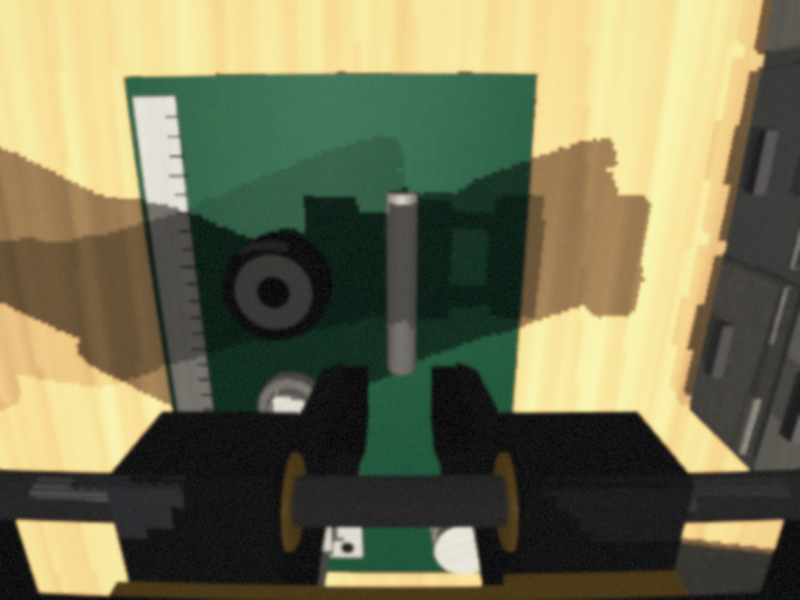

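The pin lies at (401,283), parallel to the row and level with the wheel at (277,285). The last part is the sleeve.

Request:
play_rows(translation=[[0.0487, -0.0162, 0], [0.0487, -0.0162, 0], [0.0487, -0.0162, 0], [0.0487, -0.0162, 0], [0.0487, -0.0162, 0], [0.0487, -0.0162, 0], [0.0487, -0.0162, 0], [0.0487, -0.0162, 0], [0, 0, 0.04], [0, 0, 0], [0, 0, 0]], delta_rot=[[0, 0, 0], [0, 0, 0], [0, 0, 0], [0, 0, 0], [0, 0, 0], [0, 0, 0], [0, 0, 0], [0, 0, 0], [0, 0, 0], [0, 0, 0], [0, 0, 0]], grip=[0.05, 0.05, 0.05, 0.05, 0.05, 0.05, 0.05, 0.05, 0.05, 0.05, 0.05])

```text
clock: 31.55
tool_pos: [0.4578, 0.2151, 0.1595]
eef_rot: [0.697, 0.717, -0.001, -0.0]
contact_force: [0.3, -0.1, 0.2]
opening: 0.526
finger_force: 0.0
```

```bash
python3 parts.py sl1 sleeve; python3 go.py 0.4565 0.2162 0.071 91.5
```

```text
[0.4581 0.2152 0.1598]
sleeve 0.91 [0.4562 0.2166] px [394.3554 305.7193] area 1004 1186.0767026831163
pose [0.4583 0.2152 0.16  ] yaw 91.66 tool-down -1.0 q [-0.25  0.81 -0.46  2.03  0.76  0.48 -1.25] t 31.65 F [-0.5 -0.2  0.3]
shift in start tool axes mm [ 1.  -1.8 89. ] in end tool axes [ 1.  -1.7 89. ] rot deg [ 0.02 -0.01  0.16]
```

View pics/sl1.png

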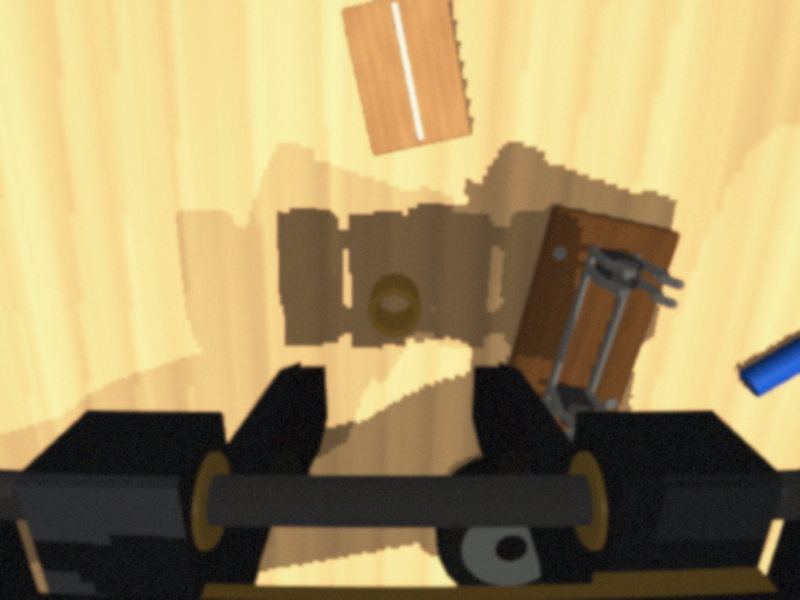

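The sleeve is at (394,305), central between the fingers, with the rack clear to the right.

Request:
play_rows(translation=[[0.0012, -0.002, 0.02], [0, 0, 0.02], [0, 0, 0.016], [0, 0, 0.012], [0, 0, 0.01], [0, 0, 0.01], [0, 0, 0], [0, 0, 0], [0, 0, 0], [0, 0, 0], [0, 0, 0]], delta_rot=[[0, 0, 0], [0, 0, 0], [0, 0, 0], [0, 0, 0], [0, 0, 0], [0, 0, 0], [0, 0, 0], [0, 0, 0], [0, 0, 0], [0, 0, 0], [0, 0, 0]], grip=[0.05, 0.05, 0.05, 0.05, 0.05, 0.05, 0.05, -1, -1, -1, -1], squeeze=20)

```text
clock: 33.02
tool_pos: [0.4556, 0.2169, 0.0714]
eef_rot: [0.696, 0.718, -0.0, -0.0]
contact_force: [0.1, 0.4, 2.2]
opening: 0.257
finger_force: 20.0
```

```bash
python3 go.py 0.5326 -0.1715 0.2 91.8
```

```text
pose [0.4556 0.2169 0.0714] yaw 91.75 tool-down -1.0 q [-0.39  0.95 -0.24  2.06  0.93  0.24 -1.42] t 33.025 F [0.1 0.4 2.2]
shift in start tool axes mm [-390.6   65.1 -128.6] in end tool axes [-390.6   64.8 -128.6] rot deg [-0.03  0.   -0.05]
```

Request:
play_rows(translation=[[0, 0, -0.02], [0, 0, -0.03], [0, 0, -0.04], [-0.0488, 0.0081, 0], [-0.0488, 0.0081, 0], [-0.0488, 0.0081, 0], [-0.0488, 0.0081, 0], [-0.0488, 0.0081, 0], [-0.0488, 0.0081, 0], [-0.0488, 0.0081, 0], [-0.0488, 0.0081, 0], [0, 0, 0], [0, 0, 0], [0, 0, 0]], delta_rot=[[0, 0, 0], [0, 0, 0], [0, 0, 0], [0, 0, 0], [0, 0, 0], [0, 0, 0], [0, 0, 0], [0, 0, 0], [0, 0, 0], [0, 0, 0], [0, 0, 0], [0, 0, 0], [0, 0, 0], [0, 0, 0]], grip=[-1, -1, -1, -1, -1, -1, -1, -1, -1, -1, -1, -1, -1, -1])

```text
clock: 34.78
tool_pos: [0.5321, -0.1694, 0.1613]
eef_rot: [0.695, 0.719, -0.0, -0.001]
contact_force: [0.8, 0.3, 0.2]
opening: 0.262
finger_force: 20.0
```

```bash
python3 go.py 0.5326 -0.1715 0.0995 91.8; python3 -c "from h import *; print(r.get_state()['opening'])"
```

```text
pose [ 0.5321 -0.1694  0.1613] yaw 91.93 tool-down -1.0 q [ 0.57  0.87 -0.6   1.87  0.79  0.65 -0.48] t 34.775 F [0.8 0.3 0.2]
shift in start tool axes mm [-2.1  0.5 61.8] in end tool axes [-2.1  0.4 61.8] rot deg [-0.06 -0.04  0.13]
0.26178460105848406
```

Request:
play_rows(translation=[[-0.002, 0.0005, 0.025], [0, 0, 0.02], [0, 0, 0.01], [0, 0, 0.005], [0, 0, 0.0015], [0, 0, 0], [0, 0, 0]], delta_rot=[[0, 0, 0], [0, 0, 0], [0, 0, 0], [0, 0, 0], [0, 0, 0], [0, 0, 0], [0, 0, 0]], grip=[-1, -1, -1, -1, -1, -1, -1])

```text
clock: 35.65
tool_pos: [0.5329, -0.1735, 0.1001]
eef_rot: [0.696, 0.718, -0.0, 0.0]
contact_force: [0.2, 0.0, -0.3]
opening: 0.256
finger_force: 20.0
```

```bash
python3 go.py 0.5326 -0.1715 0.099 91.8
```

```text
pose [ 0.5329 -0.1735  0.1001] yaw 91.74 tool-down -1.0 q [ 0.52  0.96 -0.51  1.88  0.89  0.54 -0.56] t 35.65 F [ 0.2  0.  -0.3]
shift in start tool axes mm [ 2.  -0.3  1.1] in end tool axes [ 2.  -0.3  1.1] rot deg [-0.01  0.03 -0.06]
```

Request:
play_rows(translation=[[0.002, 0, 0.0005], [0, 0, 0.0007], [0, 0, 0], [0, 0, 0], [0, 0, 0], [0, 0, 0], [0, 0, 0], [0, 0, -0.01], [0, 0, -0.03], [0, 0, -0.04], [0, 0, -0.03], [0, 0, -0.03], [0, 0, 0], [0, 0, 0]], delta_rot=[[0, 0, 0], [0, 0, 0], [0, 0, 0], [0, 0, 0], [0, 0, 0], [0, 0, 0], [0, 0, 0], [0, 0, 0], [0, 0, 0], [0, 0, 0], [0, 0, 0], [0, 0, 0], [0, 0, 0], [0, 0, 0]], grip=[-1, -1, -1, -0.1, -0.1, -0.1, -0.1, -0.1, -0.1, -0.1, -0.1, -0.1, -0.1, -0.1])

```text
clock: 37.4
tool_pos: [0.5322, -0.1715, 0.2381]
eef_rot: [0.696, 0.718, -0.001, -0.0]
contact_force: [-0.9, -0.2, -0.6]
opening: 0.45
finger_force: 0.0
```

```bash
python3 capm.py cap wheel sleeve; python3 parts_mat.py fin axle; python3 go.py 0.5 -0.1 0.3 91.8
```

```text
cap 0.92 [ 0.5356 -0.2477] 1078 1095.630430448684 in fork 0.0002760673094786296 0.08431171287103173
wheel 0.57 [ 0.5325 -0.1691] 2085 3039.11309621681 in fork -0.0003662125116386693 0.16303743426879114
sleeve 0.59 [ 0.5327 -0.1717] 635 787.9570666985819 in fork -0.00031018722674522943 0.16036738843619677
{'point': [0.5411, -0.3087, 0.0089], 'confidence': 0.82}
[ 0.5325 -0.1712  0.2378]
axle 0.66 [ 0.5984 -0.1683] px [507.4613 264.5073] 1802 rect ctr [ 0.5987 -0.1715] sides 0.01874330216454828 0.10299510616783729 y-yaw 3.3159308355714994
pose [ 0.5326 -0.1712  0.2379] yaw 91.76 tool-down -1.0 q [ 0.63  0.77 -0.69  1.81  0.67  0.81 -0.38] t 37.75 F [-0.2  0.3 -0. ]
shift in start tool axes mm [ 72.2 -30.5 -62. ] in end tool axes [ 72.2 -30.3 -62.1] rot deg [-0.11 -0.   -0.04]
```

View pics/fin.png

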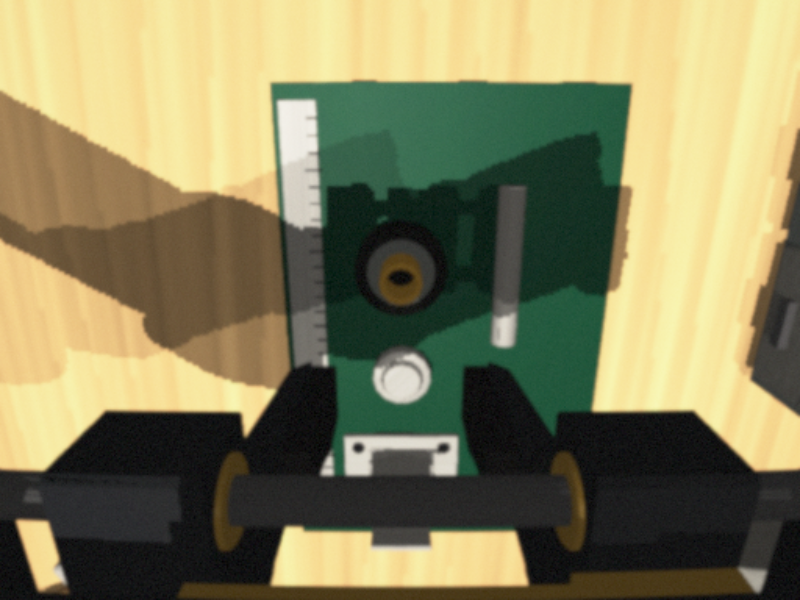

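The sleeve stands on the wheel at (402,278), the cap is at (402,376), and the pin at (508,265) is parallel and unmoved. Everything measures within tolerance and the arm is clear, so I hand in.

```bash
python3 -c "from h import *; print(r.finish_job())"
```

```text
the job is handed in; nothing more can be done
None
```

The job is handed in at about 38 s of the 104 s. The cap, wheel, sleeve and pin are laid out as asked, and the last wrist-camera check put each within tolerance; `finish_job()` returned no verdict.

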